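# Line up the reagent jars by size on the rack

## Robot

A 6-joint arm with a two-finger parallel gripper is mounted at the origin on the work surface. World frame = base frame: x ahead of the robot, y to its left, z up, the work surface at z = 0. Lengths are in mm, angles in rad, forces in N, time in s.
With the tool pointing down it reaches from about 350 to 975 mm from the base axis. Payload 7.1 kg.
Tool frame: the origin (TCP) lies between the finger pads; the fingertips stand 8 mm ahead of it and the grasp point (between the pads) lies 11 mm behind it; x points along the fingers, y is the direction in which the jaws open and shut, and the axes are right-handed (so a half turn about x gives the same grasp; the last joint's range is limited). The gripper opens to 88 mm and grips with 3 to 60 N. Pads are 20 mm wide; open, the fingers measure 115 mm over their backs; the gripper's body (75 mm by 178 mm) begins 61 mm behind the grasp point.
Start: joints at [1.087, 0.423, 1.63, -0, 1.089, -0.019], TCP at [280.12, 558.693, 230.675] pointing down, gripper open.
Joint ranges: [-3, 3], [-0.9, 2.11], [0.09, 2.58], [-1.31, 4.45], [0.11, 2.69], [-2.54, 2.54]. Speed limits (rad/s): [2.39, 2.39, 3.01, 3.14, 3.14, 3.14].

## Interface

Orientations are given as a rotation vector (axis times angle).
In Python, from workcell import ctrl gives the robot as it stands.
- The arm moves only by the tool apply_moves, never from a script. Its argument "increments" is a list of rows, each an object with "gripper": the opening in per cent of the stroke, from 0 (shut) to 100 (fully open); "delta_pos": the shift along the tool's x, y, z in cm, a list of three; "dr": the turn, a rotation vector about the tool's x, y, z in rad, a list of three. In form: [{"gripper": gripper, "delta_pos": [dx, dy, dz], "dr": [ax, ay, az]}, ...]. A call has exactly 5 rows; each row shifts and turns the commanded pose from where the row before left it, along the tool's axes as they then stand; what a row does not reach is not made up. A row lasts 1/12 s, in which the tool goes at most 41.7 mm and 7.16 degrees, less where a joint would pass 70% of its speed; a pose out of reach is approached as far as the arm can. A call with a gripper value outside its range is refused whole. The fingers move at their own pace and stop on an object; the grip force is fixed at half the most. Time passes only in rows, so rows that do not move let the fingers close, or fill a call up. It gives the time, the measured TCP pose, the force and the opening at its end, in the units of the state.
- ctrl.get_obs(): the state, without advancing time (a new reading comes with each control period).
- ctrl.get_image(name): name is "scene" or "top" or "wrist"; returns a dict with "img" (400x640x3 uint8, red, green, blue), "range_z" (400x640 float32, mm along the optical axis (not along the pixel's ray), 0 where there is no reading), "mtx" (3x3 intrinsics, pixels), "rvec" (rotation vector, rad) and "tvec" (3), from world to camera coordinates, as OpenCV has them. Camera axes: x right, y down, z forward; pixel columns grow to the right and rows downward; lengths in mm; the calibration is good to about 2 mm. A picture is of the moment at which its call begins.
- ctrl.close_job(): hands the job in, once; it reports no verdict.
The state is a dict: "t": time; "qpos": joint angles; "qvel": joint speeds; "joint_torque": joint torques, N m; "ee_pos": TCP position; "orientation": TCP orientation; "ft_force": force on the tool from outside, world axes, zero at the start; "moment": the same for the moment, N m; "width": finger opening in mm.
Only numpy, scipy, OpenCV 4.12 (cv2) and the standard library are available. Lean on these libraries where they do the work, as an engineer would, in place of code of your own. Each camera call takes 0.05 s, during which the arm holds its last target. There are 200 camera calls.

## Task

Line up the four amber reagent jars on the rack in order of size, one standing upright in the middle of each black rubber round, with the largest next to the rack's handle and the smallest at the far end. Do not let any jar fall over on the way, and leave the glass beaker standing where it is.

Things in the scene. Friction and masses are not known exactly. Their poses are not given: they have to be found in the camera images.
- jar_a_center (a point): the smallest of four upright amber jars with black screw caps and paper label bands, straight-sided, 36 mm across and 45 mm tall with its cap; loose, on the table at the start. The point is its centre, half-way up (22.5 mm above its underside); z along its axis. Grip it anywhere around its side.
- jar_b_center (a point): the second smallest of four upright amber jars with black screw caps and paper label bands, straight-sided, 42 mm across and 60 mm tall with its cap; loose, on the table at the start. The point is its centre, half-way up (30 mm above its underside); z along its axis. Grip it anywhere around its side.
- jar_c_center (a point): the second largest of four upright amber jars with black screw caps and paper label bands, straight-sided, 48 mm across and 75 mm tall with its cap; loose, on the table at the start. The point is its centre, half-way up (37.5 mm above its underside); z along its axis. Grip it anywhere around its side.
- jar_d_center (a point): the largest of four upright amber jars with black screw caps and paper label bands, straight-sided, 54 mm across and 90 mm tall with its cap; loose, on the table at the start. The point is its centre, half-way up (45 mm above its underside); z along its axis. Grip it anywhere around its side.
- mark_a: one of four identical black rubber rounds (62 mm across, 2 mm thick) in a straight row on a fixed aluminium rack (430 x 85 mm), 78 mm from centre to centre. Origin: centre of its underside, 12 mm above the table, so a jar stands on it 14 mm above the table. Which name lies where in the row changes; x of its frame points across the row, y along it.
- mark_b: one of four identical black rubber rounds (62 mm across, 2 mm thick) in a straight row on a fixed aluminium rack (430 x 85 mm), 78 mm from centre to centre. Origin: centre of its underside, 12 mm above the table, so a jar stands on it 14 mm above the table. Which name lies where in the row changes; x of its frame points across the row, y along it.
- mark_c: one of four identical black rubber rounds (62 mm across, 2 mm thick) in a straight row on a fixed aluminium rack (430 x 85 mm), 78 mm from centre to centre. Origin: centre of its underside, 12 mm above the table, so a jar stands on it 14 mm above the table. Which name lies where in the row changes; x of its frame points across the row, y along it.
- mark_d: one of four identical black rubber rounds (62 mm across, 2 mm thick) in a straight row on a fixed aluminium rack (430 x 85 mm), 78 mm from centre to centre. Origin: centre of its underside, 12 mm above the table, so a jar stands on it 14 mm above the table. Which name lies where in the row changes; x of its frame points across the row, y along it.
- handle: steel bow handle (70 mm across the row, 26 mm along it, its bow 45 mm high) fixed on the rack at one end of the row, left or right, 70 mm from the centre of the nearest round; the other end has only a flat dark plate. Origin: centre of its underside, 12 mm above the table.
- beaker: an empty glass beaker, 50 mm across and 55 mm tall, loose, standing among the jars; to be left alone. Origin: centre of its underside.

How it is judged (in metres and radians):
At the end, for the whole second after the job is handed in: Each jar stands upright (within 0.12 rad) and at rest on its own rubber round, released, its centre within 12 mm of the round's centre; counted from the handle the jars are the 90, 75, 60 and 45 mm tall one ((horizontal distance between jar_d_center and mark_a below 0.012 m or horizontal distance between jar_d_center and mark_b below 0.012 m or horizontal distance between jar_d_center and mark_c below 0.012 m or horizontal distance between jar_d_center and mark_d below 0.012 m) and horizontal distance between jar_d_center and handle below 0.109 m and angle between each of jar_d_center, jar_c_center, jar_b_center, jar_a_center's own z axis and vertical below 0.12 rad and height (world z) of jar_d_center between 0.053 and 0.065 m and linear speed of each of jar_d, jar_c, jar_b, jar_a below 0.02 m/s and (horizontal distance between jar_c_center and mark_a below 0.012 m or horizontal distance between jar_c_center and mark_b below 0.012 m or horizontal distance between jar_c_center and mark_c below 0.012 m or horizontal distance between jar_c_center and mark_d below 0.012 m) and horizontal distance between jar_c_center and handle between 0.109 and 0.187 m and height (world z) of jar_c_center between 0.0455 and 0.0575 m and (horizontal distance between jar_b_center and mark_a below 0.012 m or horizontal distance between jar_b_center and mark_b below 0.012 m or horizontal distance between jar_b_center and mark_c below 0.012 m or horizontal distance between jar_b_center and mark_d below 0.012 m) and horizontal distance between jar_b_center and handle between 0.187 and 0.265 m and height (world z) of jar_b_center between 0.038 and 0.05 m and (horizontal distance between jar_a_center and mark_a below 0.012 m or horizontal distance between jar_a_center and mark_b below 0.012 m or horizontal distance between jar_a_center and mark_c below 0.012 m or horizontal distance between jar_a_center and mark_d below 0.012 m) and horizontal distance between jar_a_center and handle above 0.265 m and height (world z) of jar_a_center between 0.0305 and 0.0425 m); the robot touches nothing.
It fails at once if a jar is tipped over (angle between any of jar_a_center, jar_b_center, jar_c_center, jar_d_center's own z axis and vertical above 0.8 rad).
It fails at once if the glass beaker is pushed more than 20 mm or tipped (distance of beaker from where it was at the start of the episode above 0.02 m or angle between beaker's own z axis and vertical above 0.4 rad).
It also fails if it takes over 102 s, if anything falls off the work surface, if the arm or the gripper's body presses on something with over 40 N, if the wrist force passes 120 N, or if a joint passes its speed limit or range.

## Working session

There is one attempt and no reset: what is moved stays moved. The work goes in short steps, Python scripts to look and compute and a tool call to move; the robot and the scene stay as the last step left them, time stands still between calls to the robot, and variables do not carry over. Pictures are saved under pics/ and viewed, about 12 in all and at most 16, crops included, and the job is handed in when it is done.

Besides the shell and the picture viewer there is one more tool, called after "Emit:" as a command line: name --argument value ..., lists and objects as JSON in quotes. apply_moves: Moves the arm, as the interface text tells. Its arguments: {"type":"object","properties":{"increments":{"type":"array","items":{"type":"object","properties":{"gripper":{"type":"number"},"delta_pos":{"type":"array","items":{"type":"number"}},"dr":{"type":"array","items":{"type":"number"}}}}}},"required":["increments"]}

```bash
mkdir -p pics; python3 - <<'E'
from workcell import ctrl
import cv2,numpy as np
o=ctrl.get_obs();print(o)
for n in("scene","top"):
    r=ctrl.get_image(n);np.savez(n+".npz",**r);cv2.imwrite(f"pics/{n}0.png",r["img"][:,:,::-1])
    R=cv2.Rodrigues(np.array(r["rvec"],float))[0];print(n,r["mtx"],-R.T@np.ravel(r["tvec"]),R)
E
```

```text
{'t': 0.0, 'qpos': array([ 1.08702568e+00,  4.23810368e-01,  1.63070507e+00, -5.67440815e-06,
        1.08859087e+00, -1.89956189e-02]), 'qvel': array([ 0.00136726,  0.00268589, -0.001385  , -0.00154715,  0.00038905,
        0.00022478]), 'joint_torque': array([-2.77280953e-03, -5.44635987e+01, -2.73654217e+01,  6.40771771e-02,
        2.31547997e-02, -1.69336395e-04]), 'ee_pos': array([279.85814074, 558.22569793, 229.91479449]), 'orientation': array([ 0.36329315,  1.54027304, -0.36561522]), 'ft_force': array([-0.05952052,  0.20788091,  0.03982977]), 'moment': array([0.00278646, 0.03790633, 0.01146282]), 'width': 87.77627488200282}
scene [[428.17659403   0.         316.61308737]
 [  0.         428.17659403 194.28886263]
 [  0.           0.           1.        ]] [1044.00961505  693.3163839   589.82138674] [[-0.83004138  0.55765819  0.00697512]
 [ 0.28180421  0.43017615 -0.8576333 ]
 [-0.48126676 -0.70990551 -0.51421442]]
top [[364.82876911   0.         322.56539837]
 [  0.         364.82876911 205.05040587]
 [  0.           0.           1.        ]] [521.63678936  -4.18539774 873.98587712] [[-0.00498266 -0.99998299  0.00303323]
 [-0.99882373  0.00483054 -0.04824753]
 [ 0.04823206 -0.00327006 -0.9988308 ]]
```

View pics/top0.png

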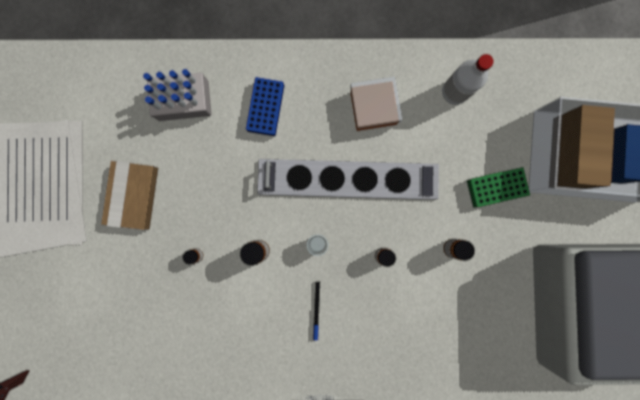

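View pics/scene0.png

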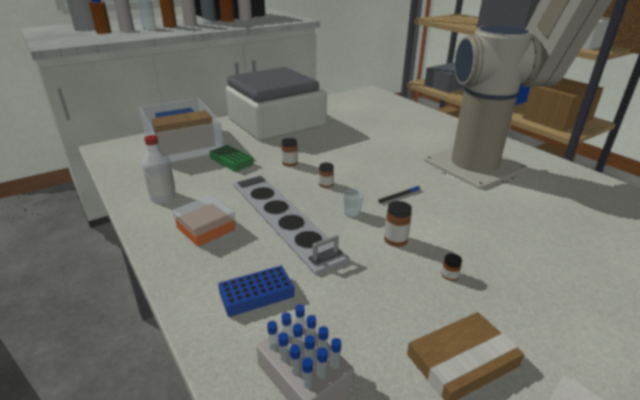

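The top view shows the handle at the left (+y) end, px (268,177), and the rounds at x≈299, 332, 365 and 398, y≈180. The jars are at (191,257), (253,252), (386,257) and (462,250), with the beaker at (317,244). The scene view agrees: large jar at (397,222), smallest at (452,266).

```bash
cat > h.py <<'E'
import numpy as np,cv2
def ray(r,uv,z):
    R=cv2.Rodrigues(np.array(r["rvec"],float))[0];t=np.ravel(r["tvec"]);c=-R.T@t
    p=cv2.undistortPoints(np.array([[uv]],float),r["mtx"],None)[0,0];d=R.T@np.array([p[0],p[1],1]);return c+d*(z-c[2])/d[2]
def blobs(r,box,thr=45,amin=60):
    x0,y0,x1,y1=box;g=r["img"].max(2)[y0:y1,x0:x1]
    n,l,s,c=cv2.connectedComponentsWithStats((g<thr).astype(np.uint8))
    out=[]
    for i in range(1,n):
        if s[i,4]>=amin:
            k=max(cv2.findContours((l==i).astype(np.uint8),0,1)[0],key=cv2.contourArea)
            (u,v),rad=cv2.minEnclosingCircle(k);out.append((c[i]+[x0,y0],(u+x0,v+y0),rad,s[i,4]))
    return out
def depthpts(r):
    R=cv2.Rodrigues(np.array(r["rvec"],float))[0];t=np.ravel(r["tvec"]);z=r["range_z"];v,u=np.mgrid[:400,:640];K=r["mtx"]
    P=np.stack([(u-K[0,2])/K[0,0]*z,(v-K[1,2])/K[1,1]*z,z],-1);return (P-t)@R
E
python3 - <<'E'
from h import *
r=np.load("top.npz");W=depthpts(r)
print("rounds")
for b in blobs(r,(280,160,415,200)): print(np.round(b[0],1),b[2],b[3],ray(r,b[0],14)[:2].round(1))
print("jars")
for thr in(35,45):
  for b,h in zip(sorted(blobs(r,(170,225,490,275),thr,50),key=lambda b:b[0][0]),(45,90,60,75)): print(np.round(b[0],1),np.round(b[1],1),round(b[2],1),b[3],ray(r,b[0],h)[:2].round(1))
# depth: cap tops
for n,(u,v),h in(("A",(191,257),45),("D",(253,252),90),("bk",(317,244),55),("B",(386,257),60),("C",(462,250),75)):
    w=W[v-18:v+18,u-18:u+18].reshape(-1,3);m=(abs(w[:,2]-h)<6);q=w[m]
    print(n,m.sum(),q.mean(0).round(1), ((q.max(0)+q.min(0))/2).round(1),np.ptp(q,0).round(1))
print("table z",np.median(W[300:380,200:300,2]),"beaker ray",ray(r,(317.5,244),55))
w=W[165:195,260:280].reshape(-1,3);q=w[w[:,2]>35];print("handle",len(q),q.mean(0) if len(q) else 0)
E
python3 -c "
import cv2;i=cv2.imread('pics/top0.png')[155:275,170:490];cv2.imwrite('pics/c1.png',cv2.resize(i,None,fx=2.5,fy=2.5,interpolation=2))"
```

```text
rounds
[298.9 177.1] 11.554527282714844 424 [629.8  48.7]
[331.7 178. ] 11.618216514587402 422 [627.1 -28.9]
[364.5 179. ] 11.771366119384766 423 [ 624.6 -106.6]
[397.2 179.9] 11.780975341796875 429 [ 622.  -184.2]
jars
[190.  256.8] [190. 257.] 6.7 128 [446.2 292.8]
[251.6 253.3] [251.6 253.3] 10.9 362 [457.1 145.5]
[385.8 257.3] [386. 257.] 8.1 187 [ 444.2 -146.7]
[462.7 249.8] [463.  249.6] 10.1 285 [ 460.9 -312.1]
[190.1 256.8] [190.  256.5] 7.2 148 [446.2 292.6]
[251.7 253.3] [251.7 253.4] 11.3 391 [457.  145.2]
[386.  257.3] [386.1 257.3] 8.4 207 [ 444.3 -147. ]
[462.6 249.8] [462.7 249.4] 10.6 312 [ 461.1 -311.9]
A 187 [445.2 294.   44.8] [445.6 294.7  43.9] [31.8 33.8  8.2]
D 460 [456.  146.   89.8] [455.5 145.9  89.1] [51.2 49.7  8.7]
bk 95 [470.8   6.5  54.4] [470.7   6.1  53.7] [47.1 49.2  8.8]
B 253 [ 442.3 -149.    59.6] [ 441.5 -148.5   59. ] [37.8 37.8  9.3]
C 354 [ 459.6 -314.9   74.4] [ 460.3 -315.    74. ] [43.8 44.9  9.5]
table z 0.1947290017848497 beaker ray [474.05314616   4.89316756  55.        ]
handle 115 [622.95928409 113.09887984  90.50122055]
```

View pics/c1.png

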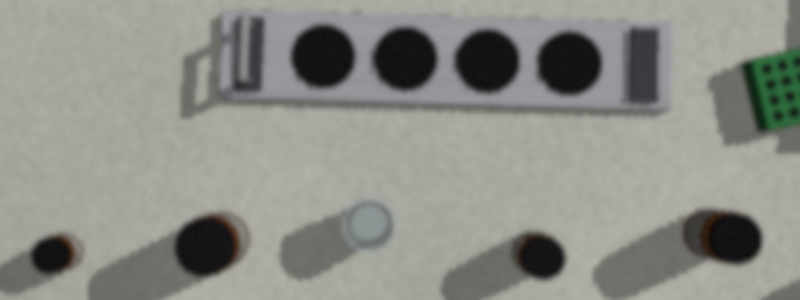

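The crop confirms the layout: four rounds in a row, handle to the left, jars and beaker well apart. Next I compute the tool axes and the turn that lines the jaws up across the row.

```bash
cat > go.py <<'E'
import sys,numpy as np
from scipy.spatial.transform import Rotation as Ro
from workcell import ctrl
o=ctrl.get_obs();R=Ro.from_rotvec(o["orientation"])
print("t",round(o["t"],2),"tcp",o["ee_pos"].round(1),"w",round(o["width"],1),"F",o["ft_force"].round(1),"q",o["qpos"].round(2))
a=-0.033
for s in(1,-1):
    y=s*np.array([np.cos(a),np.sin(a),0]);x=np.array([0,0,-1.]);G=Ro.from_matrix(np.c_[x,y,np.cross(x,y)])
    print("dr to goal jaw",s,(R.inv()*G).as_rotvec().round(3))
if len(sys.argv)>3: print("tool delta cm",(R.inv().apply(np.array(sys.argv[1:4],float)-o["ee_pos"])/10).round(2))
E
python3 go.py 445.5 294 230; python3 -c "
from scipy.spatial.transform import Rotation as R;print(R.from_rotvec([ 0.36329315,  1.54027304, -0.36561522]).as_matrix().round(3))"
```

```text
t 0.1 tcp [279.9 558.3 230. ] w 87.9 F [ 0.5 -0.2 -0.3] q [ 1.09  0.42  1.63  0.    1.09 -0.02]
dr to goal jaw 1 [1.139e+00 1.000e-03 1.000e-03]
dr to goal jaw -1 [-2.003e+00 -1.000e-03  1.000e-03]
tool delta cm [ 2.000e-02 -1.620e+01  2.665e+01]
[[-0.001  0.448  0.894]
 [-0.001  0.894 -0.448]
 [-1.    -0.002 -0.   ]]
```

Emit:
apply_moves --increments '[{"gripper": 100, "delta_pos": [0, -1.62, 2.66], "dr": [0, 0, 0]}, {"gripper": 100, "delta_pos": [0, -1.62, 2.66], "dr": [0, 0, 0]}, {"gripper": 100, "delta_pos": [0, -1.62, 2.66], "dr": [0, 0, 0]}, {"gripper": 100, "delta_pos": [0, -1.62, 2.66], "dr": [0, 0, 0]}, {"gripper": 100, "delta_pos": [0, -1.62, 2.66], "dr": [0, 0, 0]}]'

```text
t: 0.52
ee_pos: [363.0, 425.2, 230.3]
orientation: [0.364, 1.54, -0.365]
ft_force: [0.4, -0.1, 0.4]
width: 87.7
```

Emit:
apply_moves --increments '[{"gripper": 100, "delta_pos": [0, -1.62, 2.66], "dr": [0, 0, 0]}, {"gripper": 100, "delta_pos": [0, -1.62, 2.66], "dr": [0, 0, 0]}, {"gripper": 100, "delta_pos": [0, -1.62, 2.66], "dr": [0, 0, 0]}, {"gripper": 100, "delta_pos": [0, -1.62, 2.66], "dr": [0, 0, 0]}, {"gripper": 100, "delta_pos": [0, -1.62, 2.66], "dr": [0, 0, 0]}]'

```text
t: 0.93
ee_pos: [445.7, 293.2, 230.5]
orientation: [0.364, 1.54, -0.365]
ft_force: [-0.3, 0.2, -0.5]
width: 87.5
```

Emit:
apply_moves --increments '[{"gripper": 100, "delta_pos": [0, 0, 0], "dr": [0.114, 0, 0]}, {"gripper": 100, "delta_pos": [0, 0, 0], "dr": [0.114, 0, 0]}, {"gripper": 100, "delta_pos": [0, 0, 0], "dr": [0.114, 0, 0]}, {"gripper": 100, "delta_pos": [0, 0, 0], "dr": [0.114, 0, 0]}, {"gripper": 100, "delta_pos": [0, 0, 0], "dr": [0.114, 0, 0]}]'

```text
t: 1.35
ee_pos: [445.1, 294.3, 230.3]
orientation: [0.81, 1.415, -0.811]
ft_force: [-0.2, -0.4, 0.4]
width: 87.8
```

Emit:
apply_moves --increments '[{"gripper": 100, "delta_pos": [0, 0, 0], "dr": [0.114, 0, 0]}, {"gripper": 100, "delta_pos": [0, 0, 0], "dr": [0.114, 0, 0]}, {"gripper": 100, "delta_pos": [0, 0, 0], "dr": [0.114, 0, 0]}, {"gripper": 100, "delta_pos": [0, 0, 0], "dr": [0.114, 0, 0]}, {"gripper": 100, "delta_pos": [0, 0, 0], "dr": [0.114, 0, 0]}]'

```text
t: 1.77
ee_pos: [445.0, 294.5, 230.3]
orientation: [1.238, 1.19, -1.239]
ft_force: [-0.6, -0.4, 0.1]
width: 88.0
```

```bash
python3 go.py 445.5 294 230; python3 - <<'E'
from workcell import ctrl
import cv2,numpy as np
r=ctrl.get_image("wrist");np.savez("w.npz",**r);cv2.imwrite("pics/w1.png",r["img"][:,:,::-1])
E
```

```text
t 1.77 tcp [445.  294.5 230.3] w 88.0 F [-0.6 -0.4  0.1] q [ 0.56  0.29  1.83 -0.    1.02  0.6 ]
dr to goal jaw 1 [-0.007  0.     0.001]
dr to goal jaw -1 [ 3.135e+00  1.000e-03 -1.000e-03]
tool delta cm [0.03 0.05 0.05]
```

View pics/w1.png

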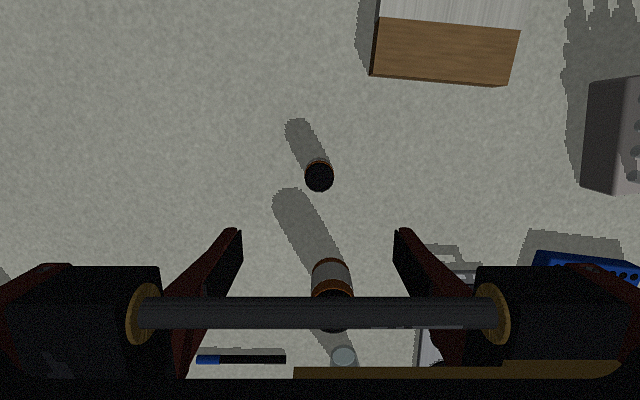

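The wrist view puts jar A at (319,176), centred between the fingers. I'll check it by ray and go down.

```bash
python3 - <<'E'
from h import *
r=np.load("w.npz")
for b in blobs(r,(290,140,350,200),40): print(b[0],b[2],ray(r,b[0],45)); 
W=depthpts(r);w=W[140:210,280:360].reshape(-1,3);q=w[abs(w[:,2]-45)<4];print(len(q),q.mean(0),(q.max(0)+q.min(0))/2)
E
```

```text
[318.82789318 176.79228487] 15.350181579589844 [446.23233708 298.02658359  45.        ]
665 [446.30394735 297.84850161  46.92984297] [446.32577706 297.50847193  45.00024015]
```

Emit:
apply_moves --increments '[{"gripper": 100, "delta_pos": [3, 0, 0], "dr": [0, 0, 0]}, {"gripper": 100, "delta_pos": [3, 0, 0], "dr": [0, 0, 0]}, {"gripper": 100, "delta_pos": [3, 0, 0], "dr": [0, 0, 0]}, {"gripper": 100, "delta_pos": [3, 0, 0], "dr": [0, 0, 0]}, {"gripper": 100, "delta_pos": [3, 0, 0], "dr": [0, 0, 0]}]'

```text
t: 2.23
ee_pos: [445.1, 294.5, 79.3]
orientation: [1.232, 1.194, -1.232]
ft_force: [0.6, -0.7, -0.2]
width: 87.9
```

Emit:
apply_moves --increments '[{"gripper": 100, "delta_pos": [2.5, 0, -0.15], "dr": [0, 0, 0]}, {"gripper": 100, "delta_pos": [2.5, 0, 0], "dr": [0, 0, 0]}, {"gripper": 100, "delta_pos": [1.5, 0, 0], "dr": [0, 0, 0]}, {"gripper": 100, "delta_pos": [0, 0, 0], "dr": [0, 0, 0]}, {"gripper": 0, "delta_pos": [0, 0, 0], "dr": [0, 0, 0]}]'

```text
t: 2.65
ee_pos: [444.7, 295.8, 15.0]
orientation: [1.231, 1.194, -1.235]
ft_force: [-0.2, -0.4, 1.2]
width: 84.3
```

Emit:
apply_moves --increments '[{"gripper": 0, "delta_pos": [0, 0, 0], "dr": [0, 0, 0]}, {"gripper": 0, "delta_pos": [0, 0, 0], "dr": [0, 0, 0]}, {"gripper": 0, "delta_pos": [0, 0, 0], "dr": [0, 0, 0]}, {"gripper": 0, "delta_pos": [0, 0, 0], "dr": [0, 0, 0]}, {"gripper": 0, "delta_pos": [0, 0, 0], "dr": [0, 0, 0]}]'

```text
t: 3.07
ee_pos: [445.7, 296.4, 16.4]
orientation: [1.235, 1.193, -1.233]
ft_force: [-0.1, -0.5, -0.2]
width: 51.5
```

Emit:
apply_moves --increments '[{"gripper": 0, "delta_pos": [0, 0, 0], "dr": [0, 0, 0]}, {"gripper": 0, "delta_pos": [0, 0, 0], "dr": [0, 0, 0]}, {"gripper": 0, "delta_pos": [0, 0, 0], "dr": [0, 0, 0]}, {"gripper": 0, "delta_pos": [0, 0, 0], "dr": [0, 0, 0]}, {"gripper": 0, "delta_pos": [0, 0, 0], "dr": [0, 0, 0]}]'

```text
t: 3.48
ee_pos: [445.5, 296.2, 15.9]
orientation: [1.234, 1.193, -1.234]
ft_force: [-0.4, 0.5, 4.0]
width: 35.5
```

Emit:
apply_moves --increments '[{"gripper": 0, "delta_pos": [-1.5, 0, 0], "dr": [0, 0, 0]}, {"gripper": 0, "delta_pos": [-3, 0, 0], "dr": [0, 0, 0]}, {"gripper": 0, "delta_pos": [-4, 0, 0], "dr": [0, 0, 0]}, {"gripper": 0, "delta_pos": [-4, 0, 0], "dr": [0, 0, 0]}, {"gripper": 0, "delta_pos": [-2.5, 0, 0], "dr": [0, 0, 0]}]'

```text
t: 3.9
ee_pos: [446.1, 296.7, 168.9]
orientation: [1.236, 1.192, -1.232]
ft_force: [0.3, 0.1, -1.2]
width: 35.6
```

```bash
python3 go.py 622 -184 165; python3 - <<'E'
from h import *
from workcell import ctrl
r=ctrl.get_image("wrist");cv2.imwrite("pics/w2.png",r["img"][:,:,::-1])
E
```

```text
t 3.9 tcp [446.1 296.7 168.9] w 35.6 F [ 0.3  0.1 -1.2] q [0.56 0.38 1.88 0.   0.89 0.6 ]
dr to goal jaw 1 [-0.001 -0.002 -0.002]
dr to goal jaw -1 [ 3.141e+00 -4.000e-03  3.000e-03]
tool delta cm [ 0.36 19.22 47.44]
```

View pics/w2.png

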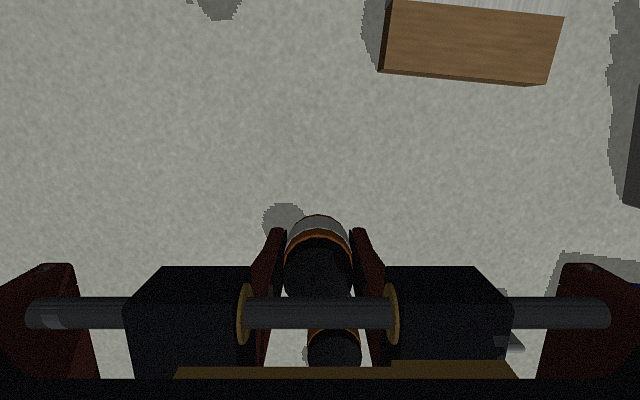

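Jar A is held upright at (318,255) between the pads. Now I carry it to the far round.

Emit:
apply_moves --increments '[{"gripper": 0, "delta_pos": [0, 0.7, 1.7], "dr": [0, 0, 0]}, {"gripper": 0, "delta_pos": [0, 1.32, 3.26], "dr": [0, 0, 0]}, {"gripper": 0, "delta_pos": [0, 1.32, 3.26], "dr": [0, 0, 0]}, {"gripper": 0, "delta_pos": [0, 1.32, 3.26], "dr": [0, 0, 0]}, {"gripper": 0, "delta_pos": [0, 1.32, 3.26], "dr": [0, 0, 0]}]'

```text
t: 4.37
ee_pos: [500.0, 145.4, 165.3]
orientation: [1.233, 1.194, -1.234]
ft_force: [-0.2, 0.1, -0.2]
width: 35.2
```

Emit:
apply_moves --increments '[{"gripper": 0, "delta_pos": [0, 1.32, 3.26], "dr": [0, 0, 0]}, {"gripper": 0, "delta_pos": [0, 1.32, 3.26], "dr": [0, 0, 0]}, {"gripper": 0, "delta_pos": [0, 1.32, 3.26], "dr": [0, 0, 0]}, {"gripper": 0, "delta_pos": [0, 1.32, 3.26], "dr": [0, 0, 0]}, {"gripper": 0, "delta_pos": [0, 1.32, 3.26], "dr": [0, 0, 0]}]'

```text
t: 4.78
ee_pos: [560.4, -20.1, 165.1]
orientation: [1.234, 1.194, -1.235]
ft_force: [0.7, -0.7, -0.4]
width: 35.2
```

Emit:
apply_moves --increments '[{"gripper": 0, "delta_pos": [0, 1.32, 3.26], "dr": [0, 0, 0]}, {"gripper": 0, "delta_pos": [0, 1.32, 3.26], "dr": [0, 0, 0]}, {"gripper": 0, "delta_pos": [0, 1.32, 3.26], "dr": [0, 0, 0]}, {"gripper": 0, "delta_pos": [0, 1.32, 3.26], "dr": [0, 0, 0]}, {"gripper": 0, "delta_pos": [0, 0, 0], "dr": [0, 0, 0]}]'

```text
t: 5.2
ee_pos: [610.7, -155.8, 165.3]
orientation: [1.237, 1.188, -1.236]
ft_force: [-0.2, 0.6, -0.1]
width: 35.2
```

```bash
python3 go.py 622 -184 32; python3 - <<'E'
from h import *
from workcell import ctrl
r=ctrl.get_image("top");W=depthpts(r)
for b in blobs(r,(280,160,415,200)): print(b[0].round(1),b[3],ray(r,b[0],14)[:2].round(1))
cv2.imwrite("pics/t2.png",cv2.resize(r["img"][150:280,170:490,::-1],None,fx=2.5,fy=2.5))
r=ctrl.get_image("wrist");cv2.imwrite("pics/w3.png",r["img"][:,:,::-1])
for b in blobs(r,(0,0,640,215)): print("w",b[0].round(1),b[3],ray(r,b[0],14)[:2].round(1))
E
```

```text
t 5.2 tcp [ 610.7 -155.8  165.3] w 35.2 F [-0.2  0.6 -0.1] q [-0.27  0.51  1.66 -0.    0.97 -0.23]
dr to goal jaw 1 [-0.005  0.002 -0.002]
dr to goal jaw -1 [ 3.137e+00 -3.000e-03 -3.000e-03]
tool delta cm [13.34  1.21  2.75]
[298.9 177.2] 414 [629.5  48.8]
[331.6 178. ] 413 [627.1 -28.7]
[364.5 178.9] 415 [ 624.6 -106.5]
w [332.4  53. ] 3801 [627.7 -25.9]
w [35.1 24.6] 995 [359.3   7.7]
w [331.7 139. ] 3031 [ 625.  -104.4]
w [134.6 197. ] 1581 [ 416.5 -156.7]
w [331.2 202.3] 1302 [ 622.9 -170.3]
```

View pics/w3.png

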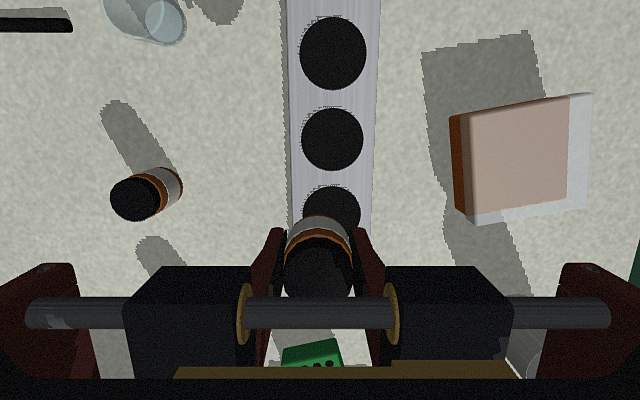

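The wrist view shows the rounds at (332,53) and (332,139) and the target round partly hidden at (331,205). Top and wrist agree to about 2 mm.

Emit:
apply_moves --increments '[{"gripper": 0, "delta_pos": [0, 1.2, 2.65], "dr": [0, 0, 0]}, {"gripper": 0, "delta_pos": [3.5, 0, 0], "dr": [0, 0, 0]}, {"gripper": 0, "delta_pos": [3.5, 0, 0], "dr": [0, 0, 0]}, {"gripper": 0, "delta_pos": [3, 0, 0], "dr": [0, 0, 0]}, {"gripper": 0, "delta_pos": [1, 0, 0], "dr": [0, 0, 0]}]'

```text
t: 5.72
ee_pos: [616.3, -174.8, 51.0]
orientation: [1.231, 1.201, -1.238]
ft_force: [-1.7, 0.1, -1.3]
width: 35.5
```

```bash
python3 go.py 622.3 -183 30.5
```

```text
t 5.72 tcp [ 616.3 -174.8   51. ] w 35.5 F [-1.7  0.1 -1.3] q [-0.3   0.68  1.67  0.    0.79 -0.26]
dr to goal jaw 1 [ 0.    -0.002  0.008]
dr to goal jaw -1 [-3.141 -0.012 -0.004]
tool delta cm [2.04 0.65 0.8 ]
```

Emit:
apply_moves --increments '[{"gripper": 0, "delta_pos": [0, 0.35, 0.4], "dr": [0, 0, 0.008]}, {"gripper": 0, "delta_pos": [0, 0.3, 0.4], "dr": [0, 0, 0]}, {"gripper": 0, "delta_pos": [1.0, 0, 0], "dr": [0, 0, 0]}, {"gripper": 0, "delta_pos": [0.8, 0, 0], "dr": [0, 0, 0]}, {"gripper": 0, "delta_pos": [0, 0, 0], "dr": [0, 0, 0]}]'

```text
t: 6.13
ee_pos: [626.1, -185.5, 37.3]
orientation: [1.238, 1.187, -1.229]
ft_force: [-0.9, 0.6, -0.6]
width: 35.6
```

```bash
python3 go.py 622.3 -183 30.5
```

```text
t 6.13 tcp [ 626.1 -185.5   37.3] w 35.6 F [-0.9  0.6 -0.6] q [-0.31  0.71  1.66  0.    0.77 -0.28]
dr to goal jaw 1 [-0.001 -0.    -0.008]
dr to goal jaw -1 [ 3.14  -0.012  0.   ]
tool delta cm [ 0.67 -0.39 -0.24]
```

Emit:
apply_moves --increments '[{"gripper": 0, "delta_pos": [0, 0, 0], "dr": [0, 0, 0]}, {"gripper": 0, "delta_pos": [0, 0, 0], "dr": [0, 0, 0]}, {"gripper": 0, "delta_pos": [0, 0, 0], "dr": [0, 0, 0]}, {"gripper": 0, "delta_pos": [0, 0, 0], "dr": [0, 0, 0]}, {"gripper": 0, "delta_pos": [0, 0, 0], "dr": [0, 0, 0]}]'

```text
t: 6.55
ee_pos: [626.5, -185.6, 38.0]
orientation: [1.238, 1.187, -1.228]
ft_force: [0.9, -0.1, -0.1]
width: 35.2
```

```bash
python3 go.py 622.3 -183 30.5
```

```text
t 6.55 tcp [ 626.5 -185.6   38. ] w 35.2 F [ 0.9 -0.1 -0.1] q [-0.31  0.71  1.66  0.    0.77 -0.28]
dr to goal jaw 1 [-0.001  0.    -0.008]
dr to goal jaw -1 [ 3.141 -0.013 -0.   ]
tool delta cm [ 0.75 -0.43 -0.25]
```

Emit:
apply_moves --increments '[{"gripper": 0, "delta_pos": [0, -0.42, -0.25], "dr": [0, 0, -0.008]}, {"gripper": 0, "delta_pos": [0.4, 0, 0], "dr": [0, 0, 0]}, {"gripper": 0, "delta_pos": [0.3, 0, 0], "dr": [0, 0, 0]}, {"gripper": 0, "delta_pos": [0, 0, 0], "dr": [0, 0, 0]}, {"gripper": 0, "delta_pos": [0, 0, 0], "dr": [0, 0, 0]}]'

```text
t: 6.97
ee_pos: [622.0, -182.9, 30.3]
orientation: [1.234, 1.193, -1.234]
ft_force: [0.9, 0.0, -0.6]
width: 35.5
```

```bash
python3 go.py 622.3 -183 30.5
```

```text
t 6.97 tcp [ 622.  -182.9   30.3] w 35.5 F [ 0.9  0.  -0.6] q [-0.3   0.72  1.66 -0.    0.76 -0.27]
dr to goal jaw 1 [-0.001 -0.     0.001]
dr to goal jaw -1 [3.141e+00 1.000e-03 0.000e+00]
tool delta cm [-0.02  0.03  0.01]
```

Emit:
apply_moves --increments '[{"gripper": 100, "delta_pos": [0, 0, 0], "dr": [0, 0, 0]}, {"gripper": 100, "delta_pos": [0, 0, 0], "dr": [0, 0, 0]}, {"gripper": 100, "delta_pos": [0, 0, 0], "dr": [0, 0, 0]}, {"gripper": 100, "delta_pos": [0, 0, 0], "dr": [0, 0, 0]}, {"gripper": 100, "delta_pos": [0, 0, 0], "dr": [0, 0, 0]}]'

```text
t: 7.38
ee_pos: [622.3, -183.0, 30.7]
orientation: [1.234, 1.193, -1.234]
ft_force: [-0.5, 0.3, -0.7]
width: 65.2
```

Emit:
apply_moves --increments '[{"gripper": 100, "delta_pos": [-1.5, 0, 0], "dr": [0, 0, 0]}, {"gripper": 100, "delta_pos": [-3, 0, 0], "dr": [0, 0, 0]}, {"gripper": 100, "delta_pos": [-3, 0, 0], "dr": [0, 0, 0]}, {"gripper": 100, "delta_pos": [-3, 0, 0], "dr": [0, 0, 0]}, {"gripper": 100, "delta_pos": [-2, 0, 0], "dr": [0, 0, 0]}]'

```text
t: 7.8
ee_pos: [623.3, -183.3, 159.9]
orientation: [1.235, 1.189, -1.232]
ft_force: [-0.5, 0.4, -0.7]
width: 87.7
```

```bash
python3 go.py 443 -147.5 160
```

```text
t 7.8 tcp [ 623.3 -183.3  159.9] w 87.7 F [-0.5  0.4 -0.7] q [-0.3   0.54  1.62 -0.    0.98 -0.27]
dr to goal jaw 1 [-0.001  0.001 -0.004]
dr to goal jaw -1 [ 3.141e+00 -6.000e-03 -2.000e-03]
tool delta cm [ -0.08 -18.14  -2.96]
```

Emit:
apply_moves --increments '[{"gripper": 100, "delta_pos": [0, -1.5, -0.26], "dr": [0, 0, 0]}, {"gripper": 100, "delta_pos": [0, -2.8, -0.45], "dr": [0, 0, 0]}, {"gripper": 100, "delta_pos": [0, -2.8, -0.45], "dr": [0, 0, 0]}, {"gripper": 100, "delta_pos": [0, -2.8, -0.45], "dr": [0, 0, 0]}, {"gripper": 100, "delta_pos": [0, -2.8, -0.45], "dr": [0, 0, 0]}]'

```text
t: 8.22
ee_pos: [494.8, -157.8, 156.8]
orientation: [1.234, 1.192, -1.233]
ft_force: [-0.2, -0.1, 0.5]
width: 87.8
```

Emit:
apply_moves --increments '[{"gripper": 100, "delta_pos": [0, -2.8, -0.45], "dr": [0, 0, 0]}, {"gripper": 100, "delta_pos": [0, -1.6, -0.27], "dr": [0, 0, 0]}, {"gripper": 100, "delta_pos": [0, -1.04, -0.18], "dr": [0, 0, 0]}, {"gripper": 100, "delta_pos": [0, 0, 0], "dr": [0, 0, 0]}, {"gripper": 100, "delta_pos": [0, 0, 0], "dr": [0, 0, 0]}]'

```text
t: 8.63
ee_pos: [442.9, -147.6, 156.6]
orientation: [1.235, 1.191, -1.233]
ft_force: [0.7, 0.4, 0.1]
width: 87.8
```

```bash
python3 go.py 443 -147.5 31; python3 - <<'E'
from h import *
from workcell import ctrl
r=ctrl.get_image("scene");cv2.imwrite("pics/s2.png",r["img"][120:320,180:520,::-1].repeat(2,0).repeat(2,1))
r=ctrl.get_image("top");W=depthpts(r)
w=W[150:210,280:420].reshape(-1,3);q=w[(w[:,2]>52)&(w[:,2]<66)];print("A?",len(q),q.mean(0),(q.max(0)+q.min(0))/2)
r=ctrl.get_image("wrist");W=depthpts(r)
w=W[100:240,250:400].reshape(-1,3);q=w[abs(w[:,2]-60)<5];print("B wrist",len(q),q.mean(0),(q.max(0)+q.min(0))/2)
E
```

```text
t 8.63 tcp [ 442.9 -147.6  156.6] w 87.8 F [0.7 0.4 0.1] q [-0.35  0.31  2.03 -0.    0.81 -0.31]
dr to goal jaw 1 [-0.001  0.001 -0.002]
dr to goal jaw -1 [ 3.14e+00 -3.00e-03 -1.00e-03]
tool delta cm [ 1.256e+01 -1.000e-02 -2.000e-02]
A? 175 [ 620.13047064 -183.06137551   58.58767521] [ 621.03134844 -183.43546597   57.37272855]
B wrist 1615 [ 443.22823216 -146.58567625   61.91233229] [ 443.34204096 -147.49306289   59.67306766]
```

View pics/s2.png

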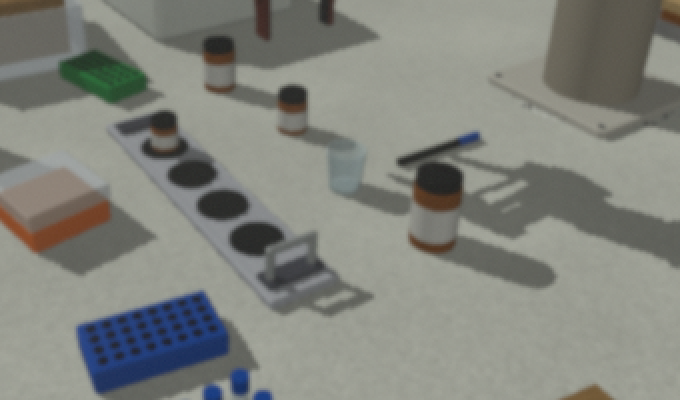

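Jar A stands upright in the middle of the far round, crop (163,135); measured by depth it is within 2 mm. I go down on B now.

Emit:
apply_moves --increments '[{"gripper": 100, "delta_pos": [2.5, 0, 0], "dr": [0, 0, 0]}, {"gripper": 100, "delta_pos": [3.5, 0, 0], "dr": [0, 0, 0]}, {"gripper": 100, "delta_pos": [3.5, 0, 0], "dr": [0, 0, 0]}, {"gripper": 100, "delta_pos": [2.5, 0, 0], "dr": [0, 0, 0]}, {"gripper": 100, "delta_pos": [1.1, 0, 0], "dr": [0, 0, 0]}]'

```text
t: 9.2
ee_pos: [441.1, -146.8, 21.6]
orientation: [1.233, 1.197, -1.236]
ft_force: [-0.7, 1.5, 0.5]
width: 87.6
```

Emit:
apply_moves --increments '[{"gripper": 100, "delta_pos": [0, 0, 0], "dr": [0, 0, 0]}, {"gripper": 0, "delta_pos": [0, 0, 0], "dr": [0, 0, 0]}, {"gripper": 0, "delta_pos": [0, 0, 0], "dr": [0, 0, 0]}, {"gripper": 0, "delta_pos": [0, 0, 0], "dr": [0, 0, 0]}, {"gripper": 0, "delta_pos": [0, 0, 0], "dr": [0, 0, 0]}]'

```text
t: 9.62
ee_pos: [442.9, -147.6, 26.0]
orientation: [1.235, 1.19, -1.233]
ft_force: [-0.2, 0.3, -0.5]
width: 64.6
```

Emit:
apply_moves --increments '[{"gripper": 0, "delta_pos": [0, 0, 0], "dr": [0, 0, 0]}, {"gripper": 0, "delta_pos": [0, 0, 0], "dr": [0, 0, 0]}, {"gripper": 0, "delta_pos": [0, 0, 0], "dr": [0, 0, 0]}, {"gripper": 0, "delta_pos": [0, 0, 0], "dr": [0, 0, 0]}, {"gripper": 0, "delta_pos": [0, 0, 0], "dr": [0, 0, 0]}]'

```text
t: 10.03
ee_pos: [442.2, -147.3, 25.0]
orientation: [1.234, 1.192, -1.234]
ft_force: [0.1, 0.3, 5.9]
width: 41.8
```

Emit:
apply_moves --increments '[{"gripper": 0, "delta_pos": [-1, 0, 0], "dr": [0, 0, 0]}, {"gripper": 0, "delta_pos": [-2.5, 0, 0], "dr": [0, 0, 0]}, {"gripper": 0, "delta_pos": [-3.5, 0, 0], "dr": [0, 0, 0]}, {"gripper": 0, "delta_pos": [-3.5, 0, 0], "dr": [0, 0, 0]}, {"gripper": 0, "delta_pos": [-2, 0, 0], "dr": [0, 0, 0]}]'

```text
t: 10.45
ee_pos: [442.6, -147.4, 153.0]
orientation: [1.235, 1.19, -1.233]
ft_force: [1.0, 0.4, -1.7]
width: 41.7
```

```bash
python3 go.py 624.8 -105.5 155
```

```text
t 10.45 tcp [ 442.6 -147.4  153. ] w 41.7 F [ 1.   0.4 -1.7] q [-0.35  0.31  2.03 -0.    0.8  -0.31]
dr to goal jaw 1 [-0.001  0.001 -0.003]
dr to goal jaw -1 [ 3.141e+00 -4.000e-03 -1.000e-03]
tool delta cm [-0.15 18.07 -4.81]
```

Emit:
apply_moves --increments '[{"gripper": 0, "delta_pos": [0, 1.5, -0.4], "dr": [0, 0, 0]}, {"gripper": 0, "delta_pos": [0, 2.6, -0.7], "dr": [0, 0, 0]}, {"gripper": 0, "delta_pos": [0, 2.6, -0.7], "dr": [0, 0, 0]}, {"gripper": 0, "delta_pos": [0, 2.6, -0.7], "dr": [0, 0, 0]}, {"gripper": 0, "delta_pos": [0, 2.6, -0.7], "dr": [0, 0, 0]}]'

```text
t: 10.87
ee_pos: [562.7, -118.8, 150.2]
orientation: [1.234, 1.193, -1.234]
ft_force: [-0.6, -0.1, -0.9]
width: 41.6
```

Emit:
apply_moves --increments '[{"gripper": 0, "delta_pos": [0, 2.6, -0.7], "dr": [0, 0, 0]}, {"gripper": 0, "delta_pos": [0, 2.3, -0.6], "dr": [0, 0, 0]}, {"gripper": 0, "delta_pos": [0, 1.2, -0.3], "dr": [0, 0, 0]}, {"gripper": 0, "delta_pos": [0, 0, 0], "dr": [0, 0, 0]}, {"gripper": 0, "delta_pos": [0, 0, 0], "dr": [0, 0, 0]}]'

```text
t: 11.28
ee_pos: [622.8, -105.1, 149.5]
orientation: [1.233, 1.194, -1.235]
ft_force: [-1.5, 0.3, -0.0]
width: 41.2
```

Emit:
apply_moves --increments '[{"gripper": 0, "delta_pos": [1.5, 0, 0], "dr": [0, 0, 0]}, {"gripper": 0, "delta_pos": [3, 0, 0], "dr": [0, 0, 0]}, {"gripper": 0, "delta_pos": [3, 0, 0], "dr": [0, 0, 0]}, {"gripper": 0, "delta_pos": [1.2, 0, 0], "dr": [0, 0, 0]}, {"gripper": 0, "delta_pos": [0, 0, 0], "dr": [0, 0, 0]}]'

```text
t: 11.7
ee_pos: [619.8, -105.2, 59.8]
orientation: [1.232, 1.199, -1.239]
ft_force: [-1.0, 0.3, -0.9]
width: 41.5
```

```bash
python3 go.py 624.8 -105.5 39.7
```

```text
t 11.7 tcp [ 619.8 -105.2   59.8] w 41.5 F [-1.   0.3 -0.9] q [-0.19  0.65  1.7  -0.    0.79 -0.15]
dr to goal jaw 1 [-0.001 -0.001  0.007]
dr to goal jaw -1 [3.14e+00 1.10e-02 2.00e-03]
tool delta cm [2.01 0.51 0.02]
```

Emit:
apply_moves --increments '[{"gripper": 0, "delta_pos": [0, 0.3, 0], "dr": [0, 0, 0]}, {"gripper": 0, "delta_pos": [0.8, 0, 0], "dr": [0, 0, 0]}, {"gripper": 0, "delta_pos": [0.5, 0, 0], "dr": [0, 0, 0]}, {"gripper": 0, "delta_pos": [0, 0, 0], "dr": [0, 0, 0]}, {"gripper": 0, "delta_pos": [0, 0, 0], "dr": [0, 0, 0]}]'

```text
t: 12.12
ee_pos: [626.6, -105.5, 50.1]
orientation: [1.234, 1.193, -1.234]
ft_force: [-0.2, 0.3, -0.3]
width: 41.8
```

```bash
python3 go.py 624.8 -105.5 39.7
```

```text
t 12.12 tcp [ 626.6 -105.5   50.1] w 41.8 F [-0.2  0.3 -0.3] q [-0.19  0.67  1.69  0.    0.77 -0.15]
dr to goal jaw 1 [-0.001  0.    -0.   ]
dr to goal jaw -1 [ 3.141e+00 -1.000e-03 -0.000e+00]
tool delta cm [ 1.04 -0.18  0.01]
```

Emit:
apply_moves --increments '[{"gripper": 0, "delta_pos": [0.3, -0.15, 0], "dr": [0, 0, 0]}, {"gripper": 0, "delta_pos": [0.4, 0, 0], "dr": [0, 0, 0]}, {"gripper": 0, "delta_pos": [0.3, 0, 0], "dr": [0, 0, 0]}, {"gripper": 0, "delta_pos": [0, 0, 0], "dr": [0, 0, 0]}, {"gripper": 0, "delta_pos": [0, 0, 0], "dr": [0, 0, 0]}]'

```text
t: 12.53
ee_pos: [624.8, -105.4, 39.4]
orientation: [1.234, 1.193, -1.234]
ft_force: [1.1, -1.1, -1.2]
width: 41.7
```

```bash
python3 go.py 624.8 -105.5 39.7
```

```text
t 12.53 tcp [ 624.8 -105.4   39.4] w 41.7 F [ 1.1 -1.1 -1.2] q [-0.19  0.69  1.7  -0.    0.76 -0.15]
dr to goal jaw 1 [-0.001 -0.     0.   ]
dr to goal jaw -1 [3.141e+00 1.000e-03 0.000e+00]
tool delta cm [-0.03  0.    0.01]
```

Emit:
apply_moves --increments '[{"gripper": 100, "delta_pos": [0, 0, 0], "dr": [0, 0, 0]}, {"gripper": 100, "delta_pos": [0, 0, 0], "dr": [0, 0, 0]}, {"gripper": 100, "delta_pos": [0, 0, 0], "dr": [0, 0, 0]}, {"gripper": 100, "delta_pos": [0, 0, 0], "dr": [0, 0, 0]}, {"gripper": 100, "delta_pos": [0, 0, 0], "dr": [0, 0, 0]}]'

```text
t: 12.95
ee_pos: [625.0, -105.4, 39.8]
orientation: [1.234, 1.193, -1.234]
ft_force: [0.5, -0.4, 0.2]
width: 71.4
```

Emit:
apply_moves --increments '[{"gripper": 100, "delta_pos": [-1.5, 0, 0], "dr": [0, 0, 0]}, {"gripper": 100, "delta_pos": [-3, 0, 0], "dr": [0, 0, 0]}, {"gripper": 100, "delta_pos": [-3.5, 0, 0], "dr": [0, 0, 0]}, {"gripper": 100, "delta_pos": [-3.5, 0, 0], "dr": [0, 0, 0]}, {"gripper": 100, "delta_pos": [-2, 0, 0], "dr": [0, 0, 0]}]'

```text
t: 13.37
ee_pos: [626.5, -105.7, 179.8]
orientation: [1.236, 1.189, -1.231]
ft_force: [1.7, -0.2, -0.0]
width: 87.6
```

```bash
python3 go.py 460 -313.5 175
```

```text
t 13.37 tcp [ 626.5 -105.7  179.8] w 87.6 F [ 1.7 -0.2 -0. ] q [-0.19  0.49  1.65  0.    1.   -0.15]
dr to goal jaw 1 [-0.001  0.001 -0.005]
dr to goal jaw -1 [ 3.141e+00 -8.000e-03 -1.000e-03]
tool delta cm [  0.42 -15.94  21.34]
```

Emit:
apply_moves --increments '[{"gripper": 100, "delta_pos": [0, -1.0, 1.34], "dr": [0, 0, 0]}, {"gripper": 100, "delta_pos": [0, -1.9, 2.54], "dr": [0, 0, 0]}, {"gripper": 100, "delta_pos": [0, -1.9, 2.54], "dr": [0, 0, 0]}, {"gripper": 100, "delta_pos": [0, -1.9, 2.54], "dr": [0, 0, 0]}, {"gripper": 100, "delta_pos": [0, -1.9, 2.54], "dr": [0, 0, 0]}]'

```text
t: 13.78
ee_pos: [533.2, -218.4, 174.7]
orientation: [1.234, 1.194, -1.234]
ft_force: [-0.4, 0.2, -0.6]
width: 87.8
```

Emit:
apply_moves --increments '[{"gripper": 100, "delta_pos": [0, -1.9, 2.54], "dr": [0, 0, 0]}, {"gripper": 100, "delta_pos": [0, -1.9, 2.54], "dr": [0, 0, 0]}, {"gripper": 100, "delta_pos": [0, -1.9, 2.54], "dr": [0, 0, 0]}, {"gripper": 100, "delta_pos": [0, -1.65, 2.22], "dr": [0, 0, 0]}, {"gripper": 100, "delta_pos": [0, 0, 0], "dr": [0, 0, 0]}]'

```text
t: 14.2
ee_pos: [454.7, -316.1, 174.6]
orientation: [1.236, 1.192, -1.238]
ft_force: [-0.1, 0.4, -0.4]
width: 87.6
```

Emit:
apply_moves --increments '[{"gripper": 100, "delta_pos": [0, 0, 0], "dr": [0, 0, 0]}, {"gripper": 100, "delta_pos": [0, 0, 0], "dr": [0, 0, 0]}, {"gripper": 100, "delta_pos": [0, 0, 0], "dr": [0, 0, 0]}, {"gripper": 100, "delta_pos": [0, 0, 0], "dr": [0, 0, 0]}, {"gripper": 100, "delta_pos": [0, 0, 0], "dr": [0, 0, 0]}]'

```text
t: 14.62
ee_pos: [458.8, -312.4, 174.6]
orientation: [1.233, 1.194, -1.233]
ft_force: [0.7, -0.6, 0.2]
width: 87.7
```

```bash
python3 go.py 460 -313.5 32; cat > chk.py <<'E'
from h import *
from workcell import ctrl
import sys
r=ctrl.get_image("top");W=depthpts(r);rr=[(622.3,-183,59),(624.8,-105.5,74),(627.3,-28,89),(629.7,49.7,104)]
for x,y,h in rr:
    w=W.reshape(-1,3);q=w[(abs(w[:,2]-h)<5)&(np.hypot(w[:,0]-x,w[:,1]-y)<35)]
    if len(q)>60: print(h,len(q),"off",((q.mean(0)-[x,y,h])).round(1))
if len(sys.argv)>1:
    h=float(sys.argv[1]);W=depthpts(ctrl.get_image("wrist"));w=W[60:240,250:400].reshape(-1,3);q=w[abs(w[:,2]-h)<5];print("wrist",len(q),q.mean(0).round(1),((q.max(0)+q.min(0))/2).round(1))
E
python3 chk.py 75
```

```text
t 14.62 tcp [ 458.8 -312.4  174.6] w 87.7 F [ 0.7 -0.6  0.2] q [-0.62  0.39  1.83  0.    0.92 -0.59]
dr to goal jaw 1 [ 0.001 -0.     0.   ]
dr to goal jaw -1 [-3.141 -0.    -0.   ]
tool delta cm [14.26  0.12  0.1 ]
59 176 off [-2.1 -0.1 -0.5]
74 249 off [-1.7 -1.6 -0.6]
wrist 2066 [ 460.4 -313.1   76.9] [ 460.2 -314.    74.6]
```

Emit:
apply_moves --increments '[{"gripper": 100, "delta_pos": [1.5, 0.12, 0.1], "dr": [0, 0, 0]}, {"gripper": 100, "delta_pos": [3.5, 0, 0], "dr": [0, 0, 0]}, {"gripper": 100, "delta_pos": [3.5, 0, 0], "dr": [0, 0, 0]}, {"gripper": 100, "delta_pos": [3.5, 0, 0], "dr": [0, 0, 0]}, {"gripper": 100, "delta_pos": [2.0, 0, 0], "dr": [0, 0, 0]}]'

```text
t: 15.13
ee_pos: [458.3, -313.0, 31.6]
orientation: [1.234, 1.197, -1.235]
ft_force: [0.1, 0.7, -0.6]
width: 87.7
```

Emit:
apply_moves --increments '[{"gripper": 100, "delta_pos": [0, 0, 0], "dr": [0, 0, 0]}, {"gripper": 100, "delta_pos": [0, 0, 0], "dr": [0, 0, 0]}, {"gripper": 0, "delta_pos": [0, 0, 0], "dr": [0, 0, 0]}, {"gripper": 0, "delta_pos": [0, 0, 0], "dr": [0, 0, 0]}, {"gripper": 0, "delta_pos": [0, 0, 0], "dr": [0, 0, 0]}]'

```text
t: 15.55
ee_pos: [460.5, -315.0, 36.4]
orientation: [1.234, 1.19, -1.233]
ft_force: [0.1, -0.4, -0.6]
width: 71.3
```

Emit:
apply_moves --increments '[{"gripper": 0, "delta_pos": [0, 0, 0], "dr": [0, 0, 0]}, {"gripper": 0, "delta_pos": [0, 0, 0], "dr": [0, 0, 0]}, {"gripper": 0, "delta_pos": [0, 0, 0], "dr": [0, 0, 0]}, {"gripper": 0, "delta_pos": [0, 0, 0], "dr": [0, 0, 0]}, {"gripper": 0, "delta_pos": [0, 0, 0], "dr": [0, 0, 0]}]'

```text
t: 15.97
ee_pos: [459.8, -314.5, 35.2]
orientation: [1.234, 1.192, -1.234]
ft_force: [-0.3, 0.7, 5.5]
width: 47.9
```

Emit:
apply_moves --increments '[{"gripper": 0, "delta_pos": [-1, 0, 0], "dr": [0, 0, 0]}, {"gripper": 0, "delta_pos": [-3, 0, 0], "dr": [0, 0, 0]}, {"gripper": 0, "delta_pos": [-3.5, 0, 0], "dr": [0, 0, 0]}, {"gripper": 0, "delta_pos": [-3.5, 0, 0], "dr": [0, 0, 0]}, {"gripper": 0, "delta_pos": [-3, 0, 0], "dr": [0, 0, 0]}]'

```text
t: 16.38
ee_pos: [459.2, -314.1, 176.9]
orientation: [1.234, 1.193, -1.234]
ft_force: [1.0, 0.9, -2.4]
width: 47.6
```

```bash
python3 go.py 627.3 -28 175
```

```text
t 16.38 tcp [ 459.2 -314.1  176.9] w 47.6 F [ 1.   0.9 -2.4] q [-0.62  0.39  1.82 -0.    0.92 -0.59]
dr to goal jaw 1 [-0.001  0.     0.   ]
dr to goal jaw -1 [ 3.141  0.    -0.   ]
tool delta cm [  0.19  15.83 -29.17]
```

Emit:
apply_moves --increments '[{"gripper": 0, "delta_pos": [0, 0.8, -1.47], "dr": [0, 0, 0]}, {"gripper": 0, "delta_pos": [0, 1.6, -2.95], "dr": [0, 0, 0]}, {"gripper": 0, "delta_pos": [0, 1.6, -2.95], "dr": [0, 0, 0]}, {"gripper": 0, "delta_pos": [0, 1.6, -2.95], "dr": [0, 0, 0]}, {"gripper": 0, "delta_pos": [0, 1.6, -2.95], "dr": [0, 0, 0]}]'

```text
t: 16.8
ee_pos: [535.9, -182.8, 175.1]
orientation: [1.235, 1.193, -1.235]
ft_force: [0.1, 0.1, -1.3]
width: 47.5
```

Emit:
apply_moves --increments '[{"gripper": 0, "delta_pos": [0, 1.6, -2.95], "dr": [0, 0, 0]}, {"gripper": 0, "delta_pos": [0, 1.6, -2.95], "dr": [0, 0, 0]}, {"gripper": 0, "delta_pos": [0, 1.6, -2.95], "dr": [0, 0, 0]}, {"gripper": 0, "delta_pos": [0, 1.6, -2.95], "dr": [0, 0, 0]}, {"gripper": 0, "delta_pos": [0, 1.3, -2.4], "dr": [0, 0, 0]}]'

```text
t: 17.22
ee_pos: [618.2, -42.6, 174.9]
orientation: [1.234, 1.194, -1.234]
ft_force: [-0.3, -1.2, -2.7]
width: 47.1
```

Emit:
apply_moves --increments '[{"gripper": 0, "delta_pos": [0, 0.93, -1.7], "dr": [0, 0, 0]}, {"gripper": 0, "delta_pos": [0, 0, 0], "dr": [0, 0, 0]}, {"gripper": 0, "delta_pos": [0, 0, 0], "dr": [0, 0, 0]}, {"gripper": 0, "delta_pos": [0, 0, 0], "dr": [0, 0, 0]}, {"gripper": 0, "delta_pos": [0, 0, 0], "dr": [0, 0, 0]}]'

```text
t: 17.63
ee_pos: [626.8, -29.0, 174.6]
orientation: [1.234, 1.193, -1.236]
ft_force: [0.5, -0.2, -1.4]
width: 47.4
```

```bash
python3 go.py 627.3 -28 49.7
```

```text
t 17.63 tcp [626.8 -29.  174.6] w 47.4 F [ 0.5 -0.2 -1.4] q [-0.07  0.49  1.66 -0.    0.99 -0.03]
dr to goal jaw 1 [-0.002  0.     0.001]
dr to goal jaw -1 [ 3.14e+00  1.00e-03 -0.00e+00]
tool delta cm [12.49  0.06 -0.11]
```

Emit:
apply_moves --increments '[{"gripper": 0, "delta_pos": [1.5, 0.05, -0.1], "dr": [0, 0, 0]}, {"gripper": 0, "delta_pos": [3, 0, 0], "dr": [0, 0, 0]}, {"gripper": 0, "delta_pos": [3, 0, 0], "dr": [0, 0, 0]}, {"gripper": 0, "delta_pos": [2, 0, 0], "dr": [0, 0, 0]}, {"gripper": 0, "delta_pos": [1, 0, 0], "dr": [0, 0, 0]}]'

```text
t: 18.05
ee_pos: [625.8, -28.2, 66.9]
orientation: [1.233, 1.196, -1.239]
ft_force: [-0.2, 0.0, -2.0]
width: 47.5
```

Emit:
apply_moves --increments '[{"gripper": 0, "delta_pos": [0.3, 0, 0], "dr": [0, 0, 0]}, {"gripper": 0, "delta_pos": [0, 0, 0], "dr": [0, 0, 0]}, {"gripper": 0, "delta_pos": [0, 0, 0], "dr": [0, 0, 0]}, {"gripper": 0, "delta_pos": [0, 0, 0], "dr": [0, 0, 0]}, {"gripper": 0, "delta_pos": [0, 0, 0], "dr": [0, 0, 0]}]'

```text
t: 18.47
ee_pos: [629.0, -27.3, 68.2]
orientation: [1.235, 1.191, -1.233]
ft_force: [0.3, 0.5, -1.3]
width: 47.4
```

```bash
python3 go.py 627.3 -28 49.7
```

```text
t 18.47 tcp [629.  -27.3  68.2] w 47.4 F [ 0.3  0.5 -1.3] q [-0.06  0.64  1.7  -0.    0.79 -0.03]
dr to goal jaw 1 [-0.001  0.    -0.002]
dr to goal jaw -1 [ 3.141 -0.004 -0.   ]
tool delta cm [ 1.84 -0.18  0.08]
```

Emit:
apply_moves --increments '[{"gripper": 0, "delta_pos": [0.5, -0.14, 0.08], "dr": [0, 0, 0]}, {"gripper": 0, "delta_pos": [0.8, 0, 0], "dr": [0, 0, 0]}, {"gripper": 0, "delta_pos": [0.5, 0, 0], "dr": [0, 0, 0]}, {"gripper": 0, "delta_pos": [0, 0, 0], "dr": [0, 0, 0]}, {"gripper": 0, "delta_pos": [0, 0, 0], "dr": [0, 0, 0]}]'

```text
t: 18.88
ee_pos: [626.5, -27.9, 48.2]
orientation: [1.234, 1.193, -1.234]
ft_force: [0.2, -0.6, -2.2]
width: 47.4
```

```bash
python3 go.py 627.3 -28 49.7
```

```text
t 18.88 tcp [626.5 -27.9  48.2] w 47.4 F [ 0.2 -0.6 -2.2] q [-0.06  0.67  1.71 -0.    0.76 -0.03]
dr to goal jaw 1 [-0.001  0.     0.   ]
dr to goal jaw -1 [ 3.141e+00  1.000e-03 -0.000e+00]
tool delta cm [-0.15  0.08  0.01]
```

Emit:
apply_moves --increments '[{"gripper": 100, "delta_pos": [0, 0, 0], "dr": [0, 0, 0]}, {"gripper": 100, "delta_pos": [0, 0, 0], "dr": [0, 0, 0]}, {"gripper": 100, "delta_pos": [0, 0, 0], "dr": [0, 0, 0]}, {"gripper": 100, "delta_pos": [0, 0, 0], "dr": [0, 0, 0]}, {"gripper": 100, "delta_pos": [0, 0, 0], "dr": [0, 0, 0]}]'

```text
t: 19.3
ee_pos: [626.7, -27.9, 48.7]
orientation: [1.234, 1.193, -1.234]
ft_force: [-0.1, -0.2, 0.4]
width: 77.6
```

Emit:
apply_moves --increments '[{"gripper": 100, "delta_pos": [-1.5, 0, 0], "dr": [0, 0, 0]}, {"gripper": 100, "delta_pos": [-3, 0, 0], "dr": [0, 0, 0]}, {"gripper": 100, "delta_pos": [-3.5, 0, 0], "dr": [0, 0, 0]}, {"gripper": 100, "delta_pos": [-3.5, 0, 0], "dr": [0, 0, 0]}, {"gripper": 100, "delta_pos": [-2, 0, 0], "dr": [0, 0, 0]}]'

```text
t: 19.72
ee_pos: [628.1, -28.0, 187.5]
orientation: [1.236, 1.19, -1.231]
ft_force: [1.3, -0.1, 0.1]
width: 87.6
```

```bash
python3 go.py 456 147 190
```

```text
t 19.72 tcp [628.1 -28.  187.5] w 87.6 F [ 1.3 -0.1  0.1] q [-0.06  0.48  1.66  0.    1.01 -0.03]
dr to goal jaw 1 [-0.001  0.    -0.004]
dr to goal jaw -1 [ 3.141 -0.007 -0.   ]
tool delta cm [ -0.32 -17.79 -16.9 ]
```

Emit:
apply_moves --increments '[{"gripper": 100, "delta_pos": [0, -1.2, -1.15], "dr": [0, 0, 0]}, {"gripper": 100, "delta_pos": [0, -2.3, -2.2], "dr": [0, 0, 0]}, {"gripper": 100, "delta_pos": [0, -2.3, -2.2], "dr": [0, 0, 0]}, {"gripper": 100, "delta_pos": [0, -2.3, -2.2], "dr": [0, 0, 0]}, {"gripper": 100, "delta_pos": [0, -2.3, -2.2], "dr": [0, 0, 0]}]'

```text
t: 20.13
ee_pos: [525.0, 75.8, 183.8]
orientation: [1.235, 1.192, -1.234]
ft_force: [-0.3, 0.6, 0.4]
width: 87.8
```

Emit:
apply_moves --increments '[{"gripper": 100, "delta_pos": [0, -2.3, -2.2], "dr": [0, 0, 0]}, {"gripper": 100, "delta_pos": [0, -2.3, -2.2], "dr": [0, 0, 0]}, {"gripper": 100, "delta_pos": [0, -1.8, -1.7], "dr": [0, 0, 0]}, {"gripper": 100, "delta_pos": [0, -0.99, -0.85], "dr": [0, 0, 0]}, {"gripper": 100, "delta_pos": [0, 0, 0], "dr": [0, 0, 0]}]'

```text
t: 20.55
ee_pos: [452.9, 148.2, 183.8]
orientation: [1.232, 1.195, -1.233]
ft_force: [0.4, -0.1, -0.6]
width: 87.5
```

Emit:
apply_moves --increments '[{"gripper": 100, "delta_pos": [0, 0, 0], "dr": [0, 0, 0]}, {"gripper": 100, "delta_pos": [0, 0, 0], "dr": [0, 0, 0]}, {"gripper": 100, "delta_pos": [0, 0, 0], "dr": [0, 0, 0]}, {"gripper": 100, "delta_pos": [0, 0, 0], "dr": [0, 0, 0]}, {"gripper": 100, "delta_pos": [0, 0, 0], "dr": [0, 0, 0]}]'

```text
t: 20.97
ee_pos: [455.2, 146.5, 183.6]
orientation: [1.235, 1.192, -1.235]
ft_force: [0.2, 0.2, 0.5]
width: 87.7
```

```bash
python3 go.py 456 147 40; python3 chk.py 90
```

```text
t 20.97 tcp [455.2 146.5 183.6] w 87.7 F [0.2 0.2 0.5] q [ 0.29  0.28  1.99 -0.    0.88  0.32]
dr to goal jaw 1 [-0.002  0.    -0.   ]
dr to goal jaw -1 [ 3.139 -0.    -0.   ]
tool delta cm [14.36  0.08 -0.06]
59 176 off [-2.1 -0.1 -0.5]
74 251 off [-1.7 -1.6 -0.4]
89 346 off [-2.7 -1.6 -0.3]
wrist 2770 [456.9 149.7  92. ] [456.9 148.6  89.8]
```

Emit:
apply_moves --increments '[{"gripper": 100, "delta_pos": [1.5, 0.12, -0.15], "dr": [0, 0, 0]}, {"gripper": 100, "delta_pos": [3.5, 0, 0], "dr": [0, 0, 0]}, {"gripper": 100, "delta_pos": [3.5, 0, 0], "dr": [0, 0, 0]}, {"gripper": 100, "delta_pos": [3.5, 0, 0], "dr": [0, 0, 0]}, {"gripper": 100, "delta_pos": [2.0, 0, 0], "dr": [0, 0, 0]}]'

```text
t: 21.48
ee_pos: [454.5, 147.9, 40.8]
orientation: [1.232, 1.194, -1.237]
ft_force: [-1.0, -0.7, -0.2]
width: 87.6
```

Emit:
apply_moves --increments '[{"gripper": 100, "delta_pos": [0, 0, 0], "dr": [0, 0, 0]}, {"gripper": 100, "delta_pos": [0, 0, 0], "dr": [0, 0, 0]}, {"gripper": 0, "delta_pos": [0, 0, 0], "dr": [0, 0, 0]}, {"gripper": 0, "delta_pos": [0, 0, 0], "dr": [0, 0, 0]}, {"gripper": 0, "delta_pos": [0, 0, 0], "dr": [0, 0, 0]}]'

```text
t: 21.9
ee_pos: [457.0, 148.8, 45.2]
orientation: [1.236, 1.192, -1.232]
ft_force: [-0.4, -0.1, -0.4]
width: 71.5
```

Emit:
apply_moves --increments '[{"gripper": 0, "delta_pos": [0, 0, 0], "dr": [0, 0, 0]}, {"gripper": 0, "delta_pos": [0, 0, 0], "dr": [0, 0, 0]}, {"gripper": 0, "delta_pos": [0, 0, 0], "dr": [0, 0, 0]}, {"gripper": 0, "delta_pos": [0, 0, 0], "dr": [0, 0, 0]}, {"gripper": 0, "delta_pos": [0, 0, 0], "dr": [0, 0, 0]}]'

```text
t: 22.32
ee_pos: [456.5, 148.7, 44.4]
orientation: [1.235, 1.192, -1.233]
ft_force: [-0.0, -1.3, 6.8]
width: 53.9
```

Emit:
apply_moves --increments '[{"gripper": 0, "delta_pos": [-1, 0, 0], "dr": [0, 0, 0]}, {"gripper": 0, "delta_pos": [-3, 0, 0], "dr": [0, 0, 0]}, {"gripper": 0, "delta_pos": [-3.5, 0, 0], "dr": [0, 0, 0]}, {"gripper": 0, "delta_pos": [-3.5, 0, 0], "dr": [0, 0, 0]}, {"gripper": 0, "delta_pos": [-3, 0, 0], "dr": [0, 0, 0]}]'

```text
t: 22.73
ee_pos: [455.4, 148.4, 186.0]
orientation: [1.234, 1.193, -1.234]
ft_force: [1.5, 0.6, -2.2]
width: 53.5
```

```bash
python3 go.py 629.7 49.7 185
```

```text
t 22.73 tcp [455.4 148.4 186. ] w 53.5 F [ 1.5  0.6 -2.2] q [0.29 0.27 1.98 0.   0.89 0.32]
dr to goal jaw 1 [-0.001 -0.     0.   ]
dr to goal jaw -1 [3.141 0.    0.   ]
tool delta cm [ 0.1  17.75  9.27]
```

Emit:
apply_moves --increments '[{"gripper": 0, "delta_pos": [0, 1.1, 0.57], "dr": [0, 0, 0]}, {"gripper": 0, "delta_pos": [0, 2.2, 1.15], "dr": [0, 0, 0]}, {"gripper": 0, "delta_pos": [0, 2.2, 1.15], "dr": [0, 0, 0]}, {"gripper": 0, "delta_pos": [0, 2.2, 1.15], "dr": [0, 0, 0]}, {"gripper": 0, "delta_pos": [0, 2.2, 1.15], "dr": [0, 0, 0]}]'

```text
t: 23.15
ee_pos: [553.5, 92.5, 182.9]
orientation: [1.233, 1.194, -1.235]
ft_force: [-0.6, 0.2, -1.8]
width: 53.7
```

Emit:
apply_moves --increments '[{"gripper": 0, "delta_pos": [0, 2.2, 1.15], "dr": [0, 0, 0]}, {"gripper": 0, "delta_pos": [0, 2.2, 1.15], "dr": [0, 0, 0]}, {"gripper": 0, "delta_pos": [0, 2.2, 1.15], "dr": [0, 0, 0]}, {"gripper": 0, "delta_pos": [0, 1.25, 0.65], "dr": [0, 0, 0]}, {"gripper": 0, "delta_pos": [0, 0, 0], "dr": [0, 0, 0]}]'

```text
t: 23.57
ee_pos: [632.1, 47.9, 182.5]
orientation: [1.235, 1.192, -1.235]
ft_force: [0.9, -0.2, -2.3]
width: 53.3
```

Emit:
apply_moves --increments '[{"gripper": 0, "delta_pos": [0, 0, 0], "dr": [0, 0, 0]}, {"gripper": 0, "delta_pos": [0, 0, 0], "dr": [0, 0, 0]}, {"gripper": 0, "delta_pos": [0, 0, 0], "dr": [0, 0, 0]}, {"gripper": 0, "delta_pos": [0, 0, 0], "dr": [0, 0, 0]}, {"gripper": 0, "delta_pos": [0, 0, 0], "dr": [0, 0, 0]}]'

```text
t: 23.98
ee_pos: [629.6, 50.3, 183.8]
orientation: [1.234, 1.193, -1.234]
ft_force: [0.0, 0.3, -2.9]
width: 53.6
```

```bash
python3 go.py 629.7 49.7 58.5
```

```text
t 23.98 tcp [629.6  50.3 183.8] w 53.6 F [ 0.   0.3 -2.9] q [0.06 0.49 1.65 0.   1.01 0.09]
dr to goal jaw 1 [-0. -0.  0.]
dr to goal jaw -1 [3.141 0.    0.   ]
tool delta cm [12.53  0.02  0.06]
```

Emit:
apply_moves --increments '[{"gripper": 0, "delta_pos": [1.5, 0, 0.05], "dr": [0, 0, 0]}, {"gripper": 0, "delta_pos": [3, 0, 0], "dr": [0, 0, 0]}, {"gripper": 0, "delta_pos": [3, 0, 0], "dr": [0, 0, 0]}, {"gripper": 0, "delta_pos": [2, 0, 0], "dr": [0, 0, 0]}, {"gripper": 0, "delta_pos": [1, 0, 0], "dr": [0, 0, 0]}]'

```text
t: 24.4
ee_pos: [628.1, 49.5, 76.0]
orientation: [1.232, 1.196, -1.237]
ft_force: [0.2, 0.3, -2.1]
width: 53.9
```

Emit:
apply_moves --increments '[{"gripper": 0, "delta_pos": [0.3, 0, 0], "dr": [0, 0, 0]}, {"gripper": 0, "delta_pos": [0, 0, 0], "dr": [0, 0, 0]}, {"gripper": 0, "delta_pos": [0, 0, 0], "dr": [0, 0, 0]}, {"gripper": 0, "delta_pos": [0, 0, 0], "dr": [0, 0, 0]}, {"gripper": 0, "delta_pos": [0, 0, 0], "dr": [0, 0, 0]}]'

```text
t: 24.82
ee_pos: [631.1, 49.4, 77.2]
orientation: [1.235, 1.191, -1.232]
ft_force: [0.7, 0.5, -2.0]
width: 53.8
```

```bash
python3 go.py 629.7 49.7 58.5
```

```text
t 24.82 tcp [631.1  49.4  77.2] w 53.8 F [ 0.7  0.5 -2. ] q [ 0.06  0.63  1.69 -0.    0.81  0.09]
dr to goal jaw 1 [-0.001 -0.    -0.002]
dr to goal jaw -1 [ 3.141 -0.004  0.   ]
tool delta cm [ 1.87 -0.14 -0.02]
```

Emit:
apply_moves --increments '[{"gripper": 0, "delta_pos": [0.5, -0.1, 0], "dr": [0, 0, 0]}, {"gripper": 0, "delta_pos": [0.8, 0, 0], "dr": [0, 0, 0]}, {"gripper": 0, "delta_pos": [0.4, 0, 0], "dr": [0, 0, 0]}, {"gripper": 0, "delta_pos": [0, 0, 0], "dr": [0, 0, 0]}, {"gripper": 0, "delta_pos": [0, 0, 0], "dr": [0, 0, 0]}]'

```text
t: 25.23
ee_pos: [628.8, 49.3, 58.1]
orientation: [1.234, 1.193, -1.235]
ft_force: [0.8, -0.2, -2.6]
width: 53.1
```

```bash
python3 go.py 629.7 49.7 58.5
```

```text
t 25.23 tcp [628.8  49.3  58.1] w 53.1 F [ 0.8 -0.2 -2.6] q [0.06 0.66 1.7  0.   0.78 0.09]
dr to goal jaw 1 [-0.001  0.     0.001]
dr to goal jaw -1 [ 3.141e+00  1.000e-03 -0.000e+00]
tool delta cm [-0.04  0.09 -0.04]
```

Emit:
apply_moves --increments '[{"gripper": 0, "delta_pos": [0.05, 0, 0], "dr": [0, 0, 0]}, {"gripper": 100, "delta_pos": [0, 0, 0], "dr": [0, 0, 0]}, {"gripper": 100, "delta_pos": [0, 0, 0], "dr": [0, 0, 0]}, {"gripper": 100, "delta_pos": [0, 0, 0], "dr": [0, 0, 0]}, {"gripper": 100, "delta_pos": [0, 0, 0], "dr": [0, 0, 0]}]'

```text
t: 25.65
ee_pos: [629.3, 49.3, 58.3]
orientation: [1.234, 1.193, -1.234]
ft_force: [0.8, 0.0, 0.5]
width: 76.5
```

Emit:
apply_moves --increments '[{"gripper": 100, "delta_pos": [0, 0, 0], "dr": [0, 0, 0]}, {"gripper": 100, "delta_pos": [0, 0, 0], "dr": [0, 0, 0]}, {"gripper": 100, "delta_pos": [-1, 0, 0], "dr": [0, 0, 0]}, {"gripper": 100, "delta_pos": [-3, 0, 0], "dr": [0, 0, 0]}, {"gripper": 100, "delta_pos": [-3.5, 0, 0], "dr": [0, 0, 0]}]'

```text
t: 26.07
ee_pos: [627.4, 49.3, 132.4]
orientation: [1.232, 1.196, -1.238]
ft_force: [0.6, 0.2, -0.0]
width: 87.9
```

Emit:
apply_moves --increments '[{"gripper": 100, "delta_pos": [-3.5, 0, 0], "dr": [0, 0, 0]}, {"gripper": 100, "delta_pos": [-3.5, 0, 0], "dr": [0, 0, 0]}, {"gripper": 100, "delta_pos": [-2, 0, 0], "dr": [0, 0, 0]}, {"gripper": 100, "delta_pos": [0, -2, -1], "dr": [0, 0, 0]}, {"gripper": 100, "delta_pos": [0, -3, -2], "dr": [0, 0, 0]}]'

```text
t: 26.48
ee_pos: [582.7, 80.1, 226.2]
orientation: [1.239, 1.187, -1.231]
ft_force: [0.0, 0.6, -0.3]
width: 87.9
```

Emit:
apply_moves --increments '[{"gripper": 100, "delta_pos": [0, -3, -2], "dr": [0, 0, 0]}, {"gripper": 100, "delta_pos": [0, -3, -2], "dr": [0, 0, 0]}, {"gripper": 100, "delta_pos": [0, -3, -2], "dr": [0, 0, 0]}, {"gripper": 100, "delta_pos": [0, -2, -1], "dr": [0, 0, 0]}, {"gripper": 100, "delta_pos": [0, 0, 0], "dr": [0, 0, 0]}]'

```text
t: 26.9
ee_pos: [468.8, 156.1, 223.7]
orientation: [1.231, 1.196, -1.234]
ft_force: [-0.3, -0.3, 0.3]
width: 88.0
```

```bash
python3 go.py; python3 chk.py; python3 - <<'E'
from h import *
from workcell import ctrl
r=ctrl.get_image("top");W=depthpts(r).reshape(-1,3);q=W[(abs(W[:,2]-54)<5)&(np.hypot(W[:,0]-471,W[:,1]-6)<40)];print("beaker",len(q),q.mean(0).round(1) if len(q) else 0)
cv2.imwrite("pics/t9.png",cv2.resize(r["img"][140:280,200:480,::-1],None,fx=2.5,fy=2.5))
r=ctrl.get_image("scene");cv2.imwrite("pics/s9.png",cv2.resize(r["img"][120:320,180:520,::-1],None,fx=2,fy=2))
E
```

```text
t 26.9 tcp [468.8 156.1 223.7] w 88.0 F [-0.3 -0.3  0.3] q [0.3  0.24 1.92 0.   0.98 0.33]
dr to goal jaw 1 [ 0.002 -0.     0.002]
dr to goal jaw -1 [-3.14e+00 -3.00e-03 -0.00e+00]
59 175 off [-2.1 -0.2 -0.8]
74 250 off [-1.8 -1.6 -0.5]
89 347 off [-2.7 -1.5 -0.4]
104 458 off [-2.9 -2.7 -0.4]
beaker 92 [470.9   6.9  54.2]
```

View pics/t9.png

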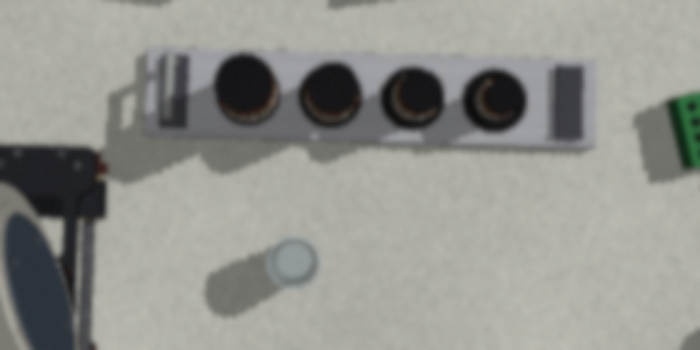

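View pics/s9.png

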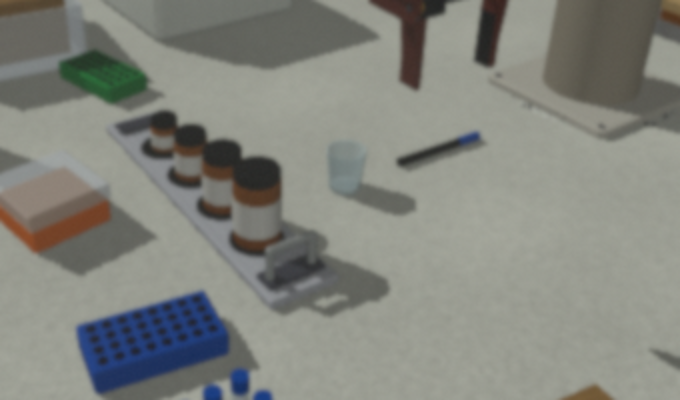

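All four jars stand upright in size order on their rounds, largest by the handle at crop (285,258). The beaker is unmoved and the gripper is clear, so I'm handing in.

```bash
python3 -c "
from workcell import ctrl
print(ctrl.close_job())"
```

```text
the job is handed in; nothing more can be done
None
```

I placed the four jars one at a time, smallest first, and handed the job in at about 27 s of the 102 s allowed. They stand upright on the rubber rounds in the order 90, 75, 60, 45 mm, counting from the handle.

- **Jar positions:** the last overhead depth check put each jar about 2–4 mm from its round's centre, against a limit of 12 mm. The cap tops were within 1 mm of the expected height.
- **Beaker and gripper:** the beaker measured within 1 mm of where it started. The gripper was open, clear of everything, and reading almost no force.
- **Disagreement:** the overhead and wrist cameras differed by 2–4 mm along the row, so I aimed at roughly the midpoint. No check failed.

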